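# Set the stroke stop of a lever press

### The arm

A 6-joint arm with a two-finger parallel gripper is mounted at the origin on the work surface. World frame = base frame: x ahead of the robot, y to its left, z up, the work surface at z = 0. Lengths are in m, angles in degrees, forces in N, time in s.
With the tool pointing down it reaches from about 0.3 to 0.875 m from the base axis. Payload 6.4 kg.
Tool frame: the origin (TCP) lies between the finger pads; the fingertips stand 14 mm ahead of it and the grasp point (between the pads) lies 5 mm behind it; z points along the fingers, y is the line along which they close (so a half turn about z gives the same grasp; the last joint's range is limited). The gripper opens to 85 mm and grips with 20 to 120 N. Pads are 22 mm wide; open, the fingers measure 114 mm over their backs; the gripper's body (76 mm by 85 mm) begins 54 mm behind the grasp point. The pads swing forward as they close: fully open they stand 13 mm farther back than shut.
Start: joints at [-84.987, 10.359, 92.074, -0, 77.567, -11.82], TCP at [0.167, -0.55, 0.245] pointing down, gripper open.
Joint ranges: [-171.53, 171.53], [-51.25, 118.39], [17.06, 147.69], [-65.23, 245.23], [0, 150.52], [-178.68, 178.68]. Speed limits (degrees/s): [147.25, 147.25, 172.46, 180, 180, 180].

### API

Orientations are given as a 3x3 rotation matrix whose columns are the frame's x, y, z axes.
In Python, from station import r gives the robot as it stands.
- The arm moves only by the tool step_arm, never from a script. Its argument "series" is a list of rows, each a list of 3 entries, a list of its own where there are three numbers: the closure, from 0 (fully open) to 1 (shut), then the shift along the tool's x, y, z each as a share of 0.3 m, from -1 to 1, then the turn about the tool's z as a share of 180 degrees, from -1 to 1. A call has exactly 5 rows; each row shifts and turns the commanded pose from where the row before left it, along the tool's axes as they then stand; what a row does not reach is not made up. A row lasts 1/8 s, in which the tool goes at most 62.5 mm and 10.7 degrees, less where a joint would pass 70% of its speed; a pose out of reach is approached as far as the arm can. A call with a number of a shift or a turn outside -1 to 1 is refused whole. A call with a gripper value outside its range is refused whole. The fingers move at their own pace and stop on an object; "newtons" is the grip in N (left out, the last holds). Time passes only in rows, so rows that do not move let the fingers close, or fill a call up. It gives the time, the measured TCP pose, the force, the opening and the grip force at its end, in the units of the state.
- r.sense(): the state, without advancing time (a new reading comes with each control period).
- r.read_camera(name): name is "scene" or "top"; returns a dict with "img" (420x560x3 uint8, red, green, blue), "fx", "fy", "cx", "cy" (pixels), "origin" and "attitude" of the camera in the world. Camera axes: x right, y down, z forward; pixel columns grow to the right and rows downward; lengths in m; the calibration is good to about 2 mm. A picture is of the moment at which its call begins. There is no depth.
- r.job_done(): hands the job in; it is judged then, once.
The state is a dict: "t": time; "joint_pos": joint angles; "qd": joint speeds; "joint_torque": joint torques, N m; "tcp_pos": TCP position; "eef_rot": TCP orientation; "contact_force": force on the tool from outside, world axes, zero at the start; "moment": the same for the moment, N m; "gripper_width": finger opening in m; "finger_force": force on a finger pad.
Only numpy, scipy, OpenCV 4.12 (cv2) and the standard library are available. Lean on these libraries where they do the work, as an engineer would, in place of code of your own. Each camera call takes 0.05 s, during which the arm holds its last target. There are 200 camera calls.

### The job

Set the stroke stop of the bench lever press: first push the hand lever down until its detent clicks in and keeps it down by itself. Then screw the knurled stop nut on top of the press down (clockwise from above) until it bottoms out on its seat, back it off a quarter turn, and finish while still gripping the nut there, so that a mate can run the jam nut down onto it. Leave the lever latched and the things around the press where they are.

Things in the scene. Friction and masses are not known exactly. Their poses are not given: they have to be found in the camera images.
- press: grey cast bench lever press, bolted down (it differs in place and yaw from start to start). Origin on the bench, below the axis of its vertical ram; own z up, own -x is its front. Base plate 210 x 130 mm, 18 high (own x -85 to 125 mm, y +-65); head 160 x 70 mm (own x -35 to 125, y +-35) with its flat top 200 mm above the bench; a round machined seat 52 mm across on the ram axis stands 6 mm higher
- nut_seat (a point): centre of the seat's face on the ram axis, 206 mm above the bench, where the stop nut bottoms out; axes as the press's
- lever_pivot (a point): the lever's pivot (pinion shaft) on the right-hand side (own -y) of the head, 165 mm above the bench, at own x +40, y -47 mm of the press; axes as the press's. The lever swings in the press's own x-z plane and drives the ram by rack and pinion
- press_lever (a joint): hand lever, rad: 0 when sprung up (then it rises 0.75 rad above level towards the front of the press); grows as the lever is pressed down. Its spring pushes back with 3 to 6 N at the ball; a spring detent raises this to some 10 N from 0.55 to 0.72, then drops in, and the lever, let go, stays at about 0.86 (0.11 rad below level). Hard stop at 0.93. Its ram, stem and the nuts on it come down 28 mm per rad
- lever_ball (a point): centre of the lever's black ball grip, 32 mm in diameter, 190 mm from the pivot; the bar to it is 14 mm thick
- stop_nut (a joint): stop nut, rad: 0 when bottomed out, grows as it is unscrewed (anticlockwise from above; right-hand thread, 4 mm rise per turn). Starts hand-threaded 1.8 to 3.8 rad short of the bottom; turns with light friction (0.07 N m) and stays where it is left
- nut_mid (a point): centre (half-way up) of the round knurled steel stop nut, 46 mm in diameter and 24 mm high, on the threaded 20 mm stem of the ram above the head; a dark slot on its rim lies along the point's x axis. With the lever latched and the nut bottomed its underside lies on the seat. Above it on the stem is a hexagonal jam nut, 28 mm across flats (32 mm over the corners), 30 to 38 mm above the stop nut's bottomed underside; the stem ends 48 mm above it
- spanner_mid (a point): middle of a loose steel spanner, 190 mm long, lying on the bench to the left of the press: leave alone
- tin_mid (a point): middle of a loose metal tin, 72 mm in diameter, 85 mm high, standing to the right of the press: leave alone
- tray_mid (a point): middle of a wooden tray of pressed brown cubes, 160 x 130 x 30 mm, in front and to the left of the press: leave alone
- cube_mid (a point): middle of one loose pressed brown cube, 26 x 26 x 18 mm, on the bench in front of the press: leave alone

How it is judged:
By the outcome, as a careful person would: the job done as asked, in the order asked, and still so for the second after the job is handed in, while the arm keeps its last pose, push and grip.
It also fails if it takes over 67 s, if anything falls off the work surface, if the arm or the gripper's body presses on something with over 40 N, if the wrist force passes 120 N, or if a joint passes its speed limit or range.

## Working session

There is one attempt and no reset: what is moved stays moved. The work goes in short steps, Python scripts to look and compute and a tool call to move; the robot and the scene stay as the last step left them, time stands still between calls to the robot, and variables do not carry over. Pictures are saved under pics/ and viewed, at most 10 in all, crops included, and the job is handed in when it is done.

Besides the shell and the picture viewer there is one more tool, called after "Request:" by a JSON object that holds its "method" and its "body". step_arm: Moves the arm, as the interface text tells. Shift numbers are shares of 0.3 m and turn numbers shares of 180 degrees, none past 1 either way. Its arguments: {"type":"object","properties":{"series":{"type":"array","items":{"type":"array"}},"newtons":{"type":"number"}},"required":["series"]}

```bash
mkdir -p pics; ls
python3 - <<'E'
from station import r
import cv2,numpy as np
s=r.sense();print(s)
for n in("scene","top"):
    c=r.read_camera(n);cv2.imwrite(f"pics/{n}0.png",c["img"][:,:,::-1]);print(n,{k:v for k,v in c.items() if k!="img"})
E
```

```text
pics
{'t': 0.0, 'joint_pos': array([-8.49885347e+01,  1.04021793e+01,  9.21316708e+01,  7.48942658e-04,
        7.75672583e+01, -1.18216814e+01]), 'qd': array([-0.01786714, -0.00534286,  0.09660156,  0.03202584,  0.03096417,
       -0.09582285]), 'joint_torque': array([ 2.50314188e-03, -4.44875157e+01, -3.51331544e+01, -2.17566567e-04,
        8.97282560e-03,  6.76259177e-06]), 'tcp_pos': array([ 0.16647029, -0.54982518,  0.2443812 ]), 'eef_rot': array([[ 9.57152972e-01,  2.89582749e-01, -1.41436945e-04],
       [ 2.89582542e-01, -9.57151428e-01,  1.75904175e-03],
       [ 3.74011573e-04, -1.72462971e-03, -9.99998443e-01]]), 'contact_force': array([-0.24259092,  0.62521798, -0.17423046]), 'moment': array([-0.02823812, -0.0036611 ,  0.00617936]), 'finger_force': 0.0, 'gripper_width': 0.08528862029412884}
scene {'fx': 436.91463030334296, 'fy': 436.91463030334296, 'cx': 280.1853508478491, 'cy': 211.9878903166182, 'origin': array([1.14734515, 0.4707953 , 0.69699057]), 'attitude': array([[-0.59851877,  0.4545977 , -0.65963339],
       [ 0.80095258,  0.32331025, -0.50393   ],
       [-0.01581919, -0.82994663, -0.55761846]])}
top {'fx': 463.0307824978768, 'fy': 463.0307824978768, 'cx': 277.54045440393406, 'cy': 212.62922467198223, 'origin': array([0.39069243, 0.0126908 , 1.16835059]), 'attitude': array([[ 0.01158706, -0.98595334,  0.16661858],
       [-0.99918117, -0.00495664,  0.04015491],
       [-0.038765  , -0.16694743, -0.98520345]])}
```

View pics/scene0.png

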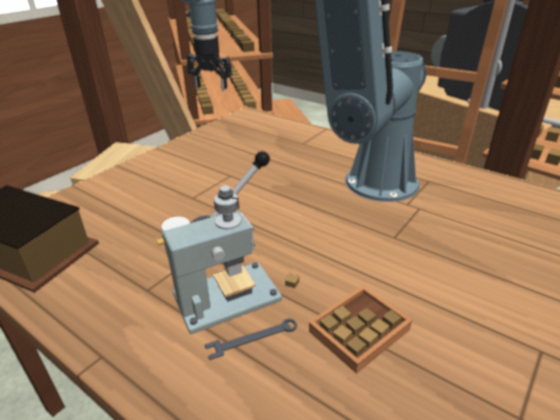

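View pics/top0.png

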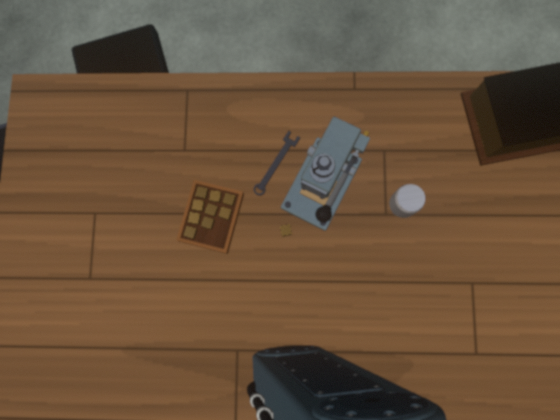

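The scene view shows the ball at about (262,159), the nut at (227,203), and the press head and base around (225,265). The top view shows the nut at about (323,165), the ball at (324,214), the front base edge from (283,207) to (325,228) and the tin at (409,198). I'll zoom in on the press.

Run:
```python
import cv2,numpy as np
a=cv2.imread("pics/top0.png")[105:235,260:385];b=cv2.imread("pics/scene0.png")[140:330,160:300]
a=cv2.resize(a,None,fx=3.2,fy=3.2*1,interpolation=cv2.INTER_CUBIC);b=cv2.resize(b,None,fx=2.8,fy=2.8,interpolation=cv2.INTER_CUBIC)
h=max(a.shape[0],b.shape[0]);o=np.zeros((h,a.shape[1]+b.shape[1],3),np.uint8);o[:a.shape[0],:a.shape[1]]=a;o[:b.shape[0],a.shape[1]:]=b
print(o.shape);cv2.imwrite("pics/crop0.png",o)
```

```text
(532, 792, 3)
```

View pics/crop0.png

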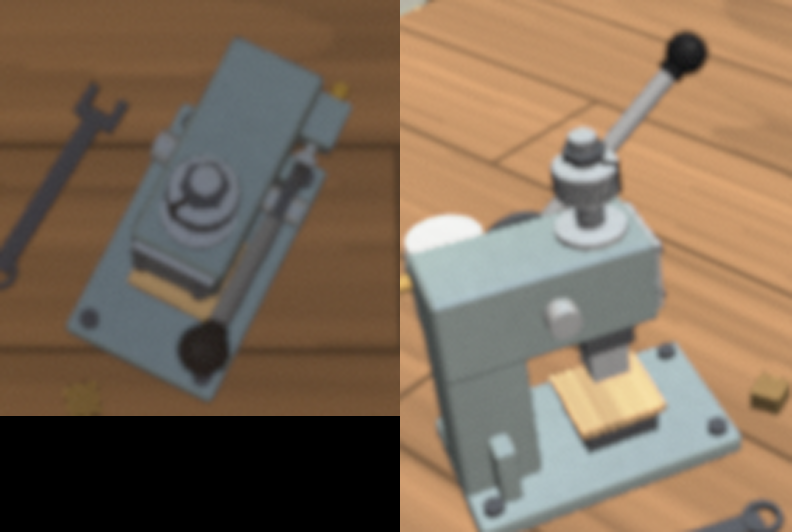

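The crop shows, in top-crop pixels, the head top corners at (238,38), (322,75), (213,285) and (133,235). The base front corners are at (67,328) and (210,400), the seat at (200,200) and the ball at (203,348). In the scene part, the seat is at (591,225), the ball at (685,53), the head-left top corners at (432,308) and (660,243), and the base front corners at (740,440) and (680,345).

```bash
cat > h.py <<'E'
import numpy as np,cv2
from station import r
def ray(c,p):
    d=c["attitude"]@np.array([(p[0]-c["cx"])/c["fx"],(p[1]-c["cy"])/c["fy"],1]);return c["origin"],d/np.linalg.norm(d)
def plane(c,p,z):
    o,d=ray(c,p);return o+d*(z-o[2])/d[2]
def tri(rs):
    A=sum(np.eye(3)-np.outer(d,d) for o,d in rs);b=sum((np.eye(3)-np.outer(d,d))@o for o,d in rs)
    x=np.linalg.solve(A,b);return x,[float(np.linalg.norm(np.cross(x-o,d))) for o,d in rs]
def proj(c,X):
    v=c["attitude"].T@(np.asarray(X)-c["origin"]);return np.array([c["fx"]*v[0]/v[2]+c["cx"],c["fy"]*v[1]/v[2]+c["cy"]])
def ball(c,x0,y0,w=20):
    g=c["img"][y0-w:y0+w,x0-w:x0+w].max(2);m=(g<60).astype(np.uint8)
    m=cv2.morphologyEx(m,cv2.MORPH_OPEN,np.ones((5,5)))
    n,l,s,ce=cv2.connectedComponentsWithStats(m);k=1+np.argmax(s[1:,4]);print("ball px",ce[k]+[x0-w,y0-w],s[k]);return ce[k]+[x0-w,y0-w]
E
python3 - <<'E'
from h import *
T=r.read_camera("top");S=r.read_camera("scene")
b,e=tri([ray(T,ball(T,324,214)),ray(S,ball(S,262,159))]);print("ball",b,e)
ft=lambda p:(p[0]/3.2+260-.35,p[1]/3.2+105-.35);fs=lambda p:((p[0]-400)/2.8+160-.35,p[1]/2.8+140-.35)
L=[(T,ft((238,38)),.2,(.125,.035)),(T,ft((322,75)),.2,(.125,-.035)),(T,ft((213,285)),.2,(-.035,-.035)),(T,ft((133,235)),.2,(-.035,.035)),
(T,ft((67,328)),.018,(-.085,.065)),(T,ft((210,400)),.018,(-.085,-.065)),(T,ft((200,203)),.206,(0,0)),
(S,fs((591,225)),.206,(0,0)),(S,fs((432,308)),.2,(.125,.035)),(S,fs((660,243)),.2,(-.035,.035)),(S,fs((740,440)),.018,(-.085,.065)),(S,fs((680,345)),.018,(-.085,-.065))]
P=np.array([plane(c,p,z)[:2] for c,p,z,_ in L]);Q=np.array([q for *_,q in L])
w=np.ones(len(L),bool)
for it in range(2):
    mp,mq=P[w].mean(0),Q[w].mean(0);U,_,V=np.linalg.svd((Q[w]-mq).T@(P[w]-mp));R=(V.T@np.diag([1,np.linalg.det(V.T@U.T)])@U.T);t=mp-R@mq
    res=(P-(Q@R.T+t))*1e3;w=np.linalg.norm(res,axis=1)<6
print(res.round(1));yaw=np.degrees(np.arctan2(R[1,0],R[0,0]));print("press",t,yaw)
print("ball in press",R.T@(b[:2]-t),b[2],"expect",.04-.19*np.cos(.75),-.047,.165+.19*np.sin(.75))
np.savez("press.npz",R=R,t=t)
c=np.linalg.norm(t);print("reach",c)
print(proj(T,[*t,.25]),proj(S,[*t,.25]))
print("tin",plane(T,(409,190),.085),"tin in press",R.T@(plane(T,(409,192),.085)[:2]-t))
E
```

```text
ball px [323.53883495 213.70873786] [ 12  12  15  17 206]
ball px [261.27007299 159.18978102] [ 14  14  12  13 137]
ball [ 0.53746575 -0.0400794   0.29271977] [0.0005580265895836849, 0.0005580265895836238]
[[-5.2 -1.6]
 [ 0.5  3.9]
 [-3.6  4.8]
 [-1.8 -4.1]
 [-1.8 -3.9]
 [ 1.6 -0.8]
 [ 3.9 -1.4]
 [ 2.3  1. ]
 [-0.7  0.9]
 [-0.6  1.6]
 [ 5.3 -0.4]
 [ 5.1  6.6]]
press [ 0.64657142 -0.04092085] -27.461898548540166
ball in press [-0.09719943 -0.0495684 ] 0.292719767069838 expect -0.09902088508602597 -0.047 0.2945113644044335
reach 0.647865045306137
[322.67186864 164.27935091] [226.41304754 200.44981828]
tin [ 0.62982197 -0.25405582  0.085     ] tin in press [ 0.07905305 -0.198923  ]
```

Request:
{"method": "step_arm", "body": {"series": [[1, [0, 0, -0.17], 0], [1, [0, 0, -0.17], 0], [1, [0.13, -0.1, 0], 0], [1, [0.13, -0.1, 0], 0], [1, [0.13, -0.1, 0], 0]]}}

```text
t: 0.82
tcp_pos: [0.253, -0.429, 0.3472]
eef_rot: [[0.957, 0.289, 0.0], [0.289, -0.957, 0.0], [0.0, -0.0, -1.0]]
contact_force: [0.9, 0.7, -0.0]
gripper_width: 0.0002
finger_force: 0.0
```

Request:
{"method": "step_arm", "body": {"series": [[1, [0.13, -0.1, 0], 0], [1, [0.13, -0.1, 0], 0], [1, [0.13, -0.1, 0], 0], [1, [0.13, -0.1, 0], 0], [1, [0.13, -0.1, 0], 0]]}}

```text
t: 1.45
tcp_pos: [0.3963, -0.2288, 0.3473]
eef_rot: [[0.957, 0.289, 0.0], [0.289, -0.957, -0.0], [0.0, 0.0, -1.0]]
contact_force: [1.2, -0.4, -0.8]
gripper_width: -0.0
finger_force: 0.0
```

Request:
{"method": "step_arm", "body": {"series": [[1, [0.126, -0.093, 0], 0], [1, [0.126, -0.093, 0], 0], [1, [0.126, -0.093, 0], 0], [1, [0.126, -0.093, 0], 0], [1, [0.126, -0.093, 0], 0]]}}

```text
t: 2.08
tcp_pos: [0.5369, -0.0406, 0.3472]
eef_rot: [[0.957, 0.29, -0.0], [0.29, -0.957, -0.0], [-0.0, 0.0, -1.0]]
contact_force: [-0.0, -0.1, 0.3]
gripper_width: -0.0001
finger_force: 0.0
```

```bash
cat >> h.py <<'E'
def go(target,yaw=None):
    s=r.sense();R=s["eef_rot"];d=R.T@(np.asarray(target)-s["tcp_pos"])
    print("t",round(s["t"],2),"tcp",s["tcp_pos"].round(4),"F",s["contact_force"].round(1),"M",s["moment"].round(3),"q",s["joint_pos"].round(1),"shift shares",(d/.3).round(4),"yaw x",round(float(np.degrees(np.arctan2(R[1,0],R[0,0]))),2))
E
python3 - <<'E'
from h import *
R=np.load("press.npz")
R,t=R["R"],R["t"]
b0=np.array([.5375,-.0401,.2927])
prev=None
go([*b0[:2],b0[2]+.016+.014+.004])
# arc from measured ball; tool yaw 16.8
Rt=np.array([[.957,.289,0],[.289,-.957,0],[0,0,-1]])
for a in (0,.15,.3,.45,.6,.72,.8,.86,.9):
    th=.75-a;x=-.19*np.cos(th)+.19*np.cos(.75);z=.19*(np.sin(th)-np.sin(.75))
    w=np.array([*(R@[x,0]),z]);
    if prev is not None: print(a,w.round(4),"shares from prev",(Rt.T@(w-prev)/.3).round(3))
    prev=w
E
```

```text
t 2.08 tcp [ 0.5369 -0.0406  0.3472] F [-0.  -0.1  0.3] M [-0.027  0.001  0.033] q [-17.    1.7  89.8  -0.   88.5  56.2] shift shares [ 0.0025 -0.001   0.0682] yaw x 16.84
0.15 [-0.0158  0.0082 -0.0222] shares from prev [-0.042 -0.041  0.074]
0.3 [-0.0285  0.0148 -0.0469] shares from prev [-0.034 -0.033  0.082]
0.45 [-0.0377  0.0196 -0.0734] shares from prev [-0.025 -0.024  0.088]
0.6 [-0.0433  0.0225 -0.1011] shares from prev [-0.015 -0.015  0.093]
0.72 [-0.0452  0.0235 -0.1238] shares from prev [-0.005 -0.005  0.076]
0.8 [-0.045   0.0234 -0.139 ] shares from prev [0.    0.    0.051]
0.86 [-0.0442  0.023  -0.1504] shares from prev [0.002 0.002 0.038]
0.9 [-0.0433  0.0225 -0.1579] shares from prev [0.002 0.002 0.025]
```

Request:
{"method": "step_arm", "body": {"series": [[1, [0.002, 0, 0.06], 0], [1, [0, 0, 0.022], 0], [1, [-0.022, -0.021, 0.035], 0], [1, [-0.02, -0.02, 0.039], 0], [1, [-0.017, -0.017, 0.041], 0]]}}

```text
t: 2.7
tcp_pos: [0.5134, -0.0306, 0.2885]
eef_rot: [[0.958, 0.288, -0.001], [0.288, -0.958, 0.001], [-0.001, -0.001, -1.0]]
contact_force: [-2.1, 2.1, 5.5]
gripper_width: -0.0001
finger_force: 2.7
```

Request:
{"method": "step_arm", "body": {"series": [[1, [-0.017, -0.016, 0.041], 0], [1, [-0.013, -0.012, 0.044], 0], [1, [-0.012, -0.012, 0.044], 0], [1, [-0.008, -0.008, 0.046], 0], [1, [0, 0, 0], 0]]}}

```text
t: 3.32
tcp_pos: [0.4954, -0.0213, 0.2344]
eef_rot: [[0.957, 0.289, -0.002], [0.289, -0.957, -0.0], [-0.002, -0.0, -1.0]]
contact_force: [-2.6, -0.2, 4.3]
gripper_width: 0.0001
finger_force: 1.8
```

Request:
{"method": "step_arm", "body": {"series": [[1, [-0.007, -0.007, 0.045], 0], [1, [-0.004, -0.004, 0.045], 0], [1, [-0.001, -0.001, 0.045], 0], [1, [0, 0, 0.04], 0], [1, [0.002, 0.002, 0.035], 0]]}}

```text
t: 3.95
tcp_pos: [0.4925, -0.0189, 0.172]
eef_rot: [[0.957, 0.29, -0.0], [0.29, -0.957, 0.0], [-0.0, -0.0, -1.0]]
contact_force: [-1.9, 2.8, 4.1]
gripper_width: -0.0001
finger_force: 1.9
```

Run:
```python
from h import *
go([.5375-.0440,-.0401+.023,.3227-.155])
```

```text
t 3.95 tcp [ 0.4925 -0.0189  0.172 ] F [-1.9  2.8  4.1] M [ 0.272  0.457 -0.003] q [-16.    4.5 107.7   0.   67.9  57.1] shift shares [ 0.005  -0.0047  0.0144] yaw x 16.83
```

Request:
{"method": "step_arm", "body": {"series": [[1, [0.003, -0.002, 0.012], 0], [1, [0, 0, 0.01], 0], [1, [0, 0, 0], 0], [1, [0, 0, 0], 0], [1, [0, 0, 0], 0]]}}

```text
t: 4.58
tcp_pos: [0.4934, -0.0183, 0.1664]
eef_rot: [[0.957, 0.29, 0.001], [0.29, -0.957, -0.0], [0.0, 0.001, -1.0]]
contact_force: [-1.5, -2.6, 4.3]
gripper_width: 0.0004
finger_force: 1.9
```

Request:
{"method": "step_arm", "body": {"series": [[1, [0, 0, -0.05], 0], [1, [0, 0, -0.12], -0.059], [1, [0, 0, -0.14], -0.059], [1, [0, 0, -0.14], -0.059], [0, [0, 0, -0.12], -0.059]]}}

```text
t: 5.2
tcp_pos: [0.4933, -0.0176, 0.3397]
eef_rot: [[0.505, 0.863, 0.002], [0.863, -0.505, 0.0], [0.001, 0.002, -1.0]]
contact_force: [1.5, 0.3, -0.3]
gripper_width: 0.0171
finger_force: 0.0
```

Request:
{"method": "step_arm", "body": {"series": [[0, [0, 0, 0], -0.059], [0, [0, 0, 0], -0.059], [0, [0, 0, 0], -0.059], [0, [0, 0, 0], -0.059], [0, [0, 0, 0], -0.059]]}}

```text
t: 5.82
tcp_pos: [0.4932, -0.0175, 0.3378]
eef_rot: [[-0.387, 0.922, 0.001], [0.922, 0.387, 0.001], [0.0, 0.001, -1.0]]
contact_force: [-0.1, -0.2, 0.0]
gripper_width: 0.0856
finger_force: 0.0
```

Request:
{"method": "step_arm", "body": {"series": [[0, [0, 0, 0], -0.059], [0, [0, 0, 0], -0.059], [0, [0, 0, 0], -0.059], [0, [0, 0, 0], -0.059], [0, [0, 0, 0], -0.059]]}}

```text
t: 6.45
tcp_pos: [0.4932, -0.0176, 0.3378]
eef_rot: [[-0.97, 0.244, 0.001], [0.244, 0.97, 0.001], [-0.001, 0.001, -1.0]]
contact_force: [-1.0, 0.1, 0.5]
gripper_width: 0.0854
finger_force: 0.0
```

Request:
{"method": "step_arm", "body": {"series": [[0, [0, 0, 0], -0.059], [0, [0, 0, 0], -0.059], [0, [0, 0, 0], -0.059], [0, [0, 0, 0], -0.059], [0, [0, 0, 0], -0.059]]}}

```text
t: 7.08
tcp_pos: [0.4932, -0.0176, 0.3378]
eef_rot: [[-0.777, -0.629, 0.001], [-0.629, 0.777, 0.001], [-0.001, 0.0, -1.0]]
contact_force: [1.2, -0.1, -0.5]
gripper_width: 0.0856
finger_force: 0.0
```

Run:
```python
from h import *
go([.647,-.041,.33])
T=r.read_camera("top");S=r.read_camera("scene");cv2.imwrite("pics/top1.png",T["img"][:,:,::-1]);cv2.imwrite("pics/scene1.png",S["img"][:,:,::-1])
a=T["img"][130:250,270:370,::-1];b=S["img"][140:280,190:310,::-1]
a=cv2.resize(a,None,fx=4,fy=4,interpolation=cv2.INTER_CUBIC);b=cv2.resize(b,None,fx=3.3,fy=3.3,interpolation=cv2.INTER_CUBIC)
o=np.zeros((480,800,3),np.uint8);o[:480,:400]=a;o[:462,400:796]=b;cv2.imwrite("pics/crop1.png",o)
```

```text
t 7.08 tcp [ 0.4932 -0.0176  0.3378] F [ 1.2 -0.1 -0.5] M [-0.007  0.033  0.03 ] q [-1.590e+01 -4.100e+00  9.660e+01  1.000e-01  8.750e+01 -1.449e+02] shift shares [-0.3493 -0.3832  0.0265] yaw x -141.01
```

View pics/crop1.png

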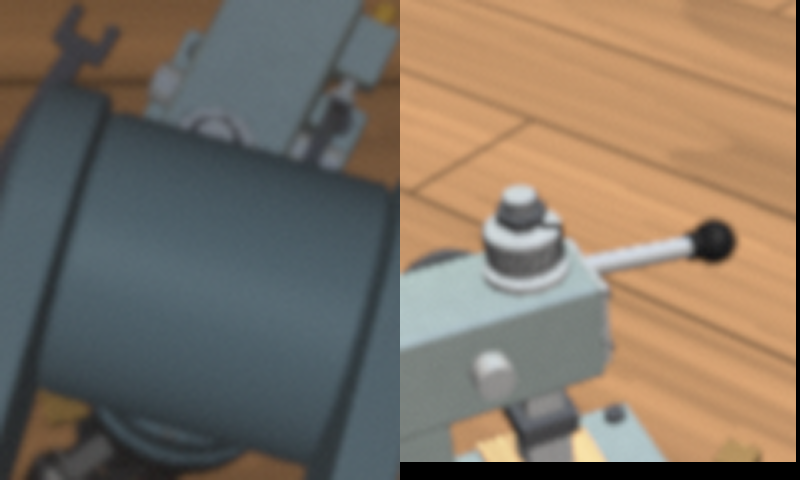

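The crop shows the lever latched just below level (ball at crop (713,241)) and the nut just above its seat. The stem top is at (520,193). The arm hides the nut in the top view, so I'll take the axis from the first top picture and both scene pictures.

Run:
```python
from h import *
T=r.read_camera("top");S=r.read_camera("scene")
t0=cv2.imread("pics/top0.png");s0=cv2.imread("pics/scene0.png");s1=cv2.imread("pics/scene1.png")
def show(n,c,z,w):print(n,w,plane(c,w,z).round(4))
a=(324.3,160.9);b=(224.7,187.2);d=(226.1,198.3)
show("T0",T,.278,a);show("S0",S,.278,b);show("S1",S,.254,d)
print(tri([ray(T,a),ray(S,b)]))
b,e=tri([ray(S,ball(S,int(190+313/3.3),int(140+241/3.3))),ray(S,(0,0))]) if 0 else (0,0)
o=plane(S,ball(S,284,213),.144);P=np.load("press.npz");print("ball press frame at z .144",P["R"].T@(o[:2]-P["t"]),"expect -.1489 -.047")
# ellipses of bright blobs for seat / nut top / stem in enlarged crops
A=cv2.resize(t0[140:190,300:350],None,fx=8,fy=8,interpolation=cv2.INTER_CUBIC);B=cv2.resize(s0[175:245,200:255],None,fx=7.2,fy=7.2,interpolation=cv2.INTER_CUBIC)
o=np.zeros((510,800,3),np.uint8);o[:400,:400]=A;o[:504,400:796]=B;cv2.imwrite("pics/crop2.png",o)
```

```text
T0 (324.3, 160.9) [ 0.6457 -0.0425  0.278 ]
S0 (224.7, 187.2) [ 0.6452 -0.0433  0.278 ]
S1 (226.1, 198.3) [ 0.6457 -0.0421  0.254 ]
(array([ 0.64567558, -0.04263864,  0.27842305]), [0.0001671074928599562, 0.00016710749286013272])
ball px [284.39534884 213.01162791] [16 16 10  9 86]
ball press frame at z .144 [-0.14829295 -0.05203574] expect -.1489 -.047
```

View pics/crop2.png

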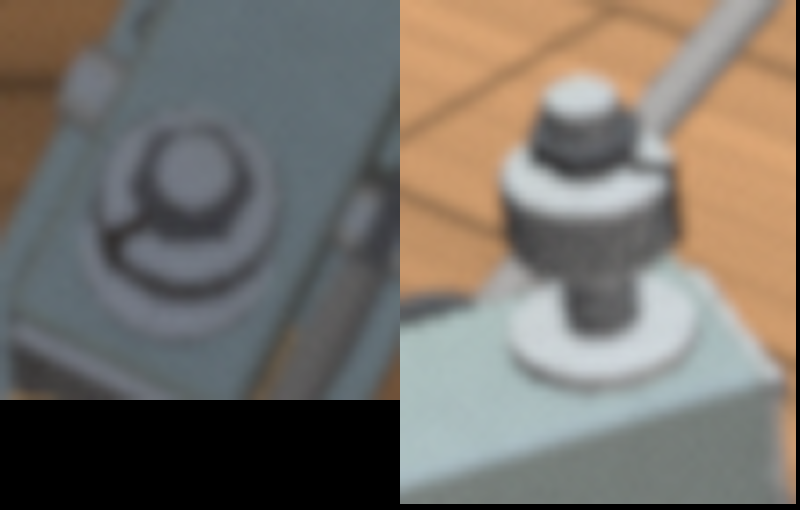

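The crop confirms the stem axis: the stem top is at (193,172) in the top part and (581,97) in the scene part. Triangulation gives (0.6457, −0.0425, 0.278), and the height expected from the sizes given is 0.278. Next I'll move over the nut.

Request:
{"method": "step_arm", "body": {"series": [[0, [-0.086, -0.096, 0], 0], [0, [-0.086, -0.096, 0], 0], [0, [-0.086, -0.096, 0], 0], [0, [-0.085, -0.095, 0], 0], [0, [0, 0, 0], 0]]}}

```text
t: 7.9
tcp_pos: [0.6466, -0.044, 0.3355]
eef_rot: [[-0.783, -0.621, -0.002], [-0.621, 0.783, 0.001], [0.001, 0.002, -1.0]]
contact_force: [-0.1, -0.6, -0.1]
gripper_width: 0.0856
finger_force: 0.0
```

Run:
```python
from h import *
go([.6455,-.0424,.222])
```

```text
t 7.9 tcp [ 0.6466 -0.044   0.3355] F [-0.1 -0.6 -0.1] M [0.007 0.025 0.015] q [ -14.4   16.5   74.3    0.    89.3 -142.8] shift shares [-0.0008  0.0058  0.3785] yaw x -141.58
```

Request:
{"method": "step_arm", "body": {"series": [[0, [0, 0.006, 0.1], 0], [0, [0, 0, 0.1], 0], [0, [0, 0, 0.1], 0], [0, [0, 0, 0.06], 0], [0, [0, 0, 0], 0]]}}

```text
t: 8.52
tcp_pos: [0.6431, -0.0419, 0.228]
eef_rot: [[-0.782, -0.623, -0.003], [-0.623, 0.782, 0.001], [0.002, 0.002, -1.0]]
contact_force: [-0.6, 0.5, 0.5]
gripper_width: 0.0854
finger_force: 0.0
```

Run:
```python
from h import *
go([.6455,-.0424,.222])
```

```text
t 8.53 tcp [ 0.6431 -0.0419  0.228 ] F [-0.6  0.5  0.5] M [ 0.063 -0.056 -0.052] q [ -14.3   20.    82.2    0.    77.9 -142.8] shift shares [-0.0053 -0.0064  0.0199] yaw x -141.44
```

Request:
{"method": "step_arm", "body": {"series": [[0, [0, 0, 0.02], 0], [0, [0, 0, 0], 0], [0, [0, 0, 0], 0], [0, [0, 0, 0], 0], [0, [0, 0, 0], 0]]}}

```text
t: 9.15
tcp_pos: [0.6443, -0.0422, 0.2233]
eef_rot: [[-0.781, -0.624, 0.0], [-0.624, 0.781, -0.0], [-0.0, -0.0, -1.0]]
contact_force: [-1.3, 0.1, 0.1]
gripper_width: 0.0855
finger_force: 0.0
```

Run:
```python
from h import *
go([.6455,-.0424,.222])
```

```text
t 9.15 tcp [ 0.6443 -0.0422  0.2233] F [-1.3  0.1  0.1] M [0.04  0.014 0.039] q [ -14.3   20.2   82.5    0.    77.3 -142.9] shift shares [-0.0029 -0.003   0.0043] yaw x -141.39
```

Request:
{"method": "step_arm", "body": {"series": [[0, [-0.003, -0.003, 0.004], 0], [0.5, [0, 0, 0], 0], [0.5, [0, 0, 0], 0], [0.5, [0, 0, 0], 0], [0.5, [0, 0, 0], 0]], "newtons": 20}}

```text
t: 9.78
tcp_pos: [0.6455, -0.0424, 0.222]
eef_rot: [[-0.781, -0.624, 0.0], [-0.624, 0.781, -0.0], [-0.0, -0.0, -1.0]]
contact_force: [-0.2, -1.2, 1.3]
gripper_width: 0.0453
finger_force: 22.2
```

Run:
```python
from h import *
go([.6455,-.0424,.222]);s=r.sense();print(s["eef_rot"].T@s["contact_force"],s["gripper_width"],s["finger_force"])
```

```text
t 9.78 tcp [ 0.6455 -0.0424  0.222 ] F [-0.2 -1.2  1.3] M [-0.056 -0.012  0.018] q [ -14.3   20.4   82.3   -0.    77.2 -142.9] shift shares [-0.0001  0.      0.0001] yaw x -141.39
[ 0.885978   -0.84877461 -1.28597952] 0.04534044352503665 22.173941731452942
```

Request:
{"method": "step_arm", "body": {"series": [[0.7, [0, 0, 0], 0], [0.7, [0, 0, 0.0004], 0.055], [0.7, [0, 0, 0.0004], 0.055], [0.7, [0, 0, 0.0004], 0.055], [0.7, [0, 0, 0.0004], 0.055]], "newtons": 60}}

```text
t: 10.4
tcp_pos: [0.6454, -0.0423, 0.2218]
eef_rot: [[-1.0, 0.023, 0.0], [0.023, 1.0, 0.0], [-0.0, 0.0, -1.0]]
contact_force: [-0.3, 1.1, 1.7]
gripper_width: 0.0444
finger_force: 60.9
```

```bash
cat >> h.py <<'E'
def st():
    go([.6455,-.0424,.222]);s=r.sense();print("tool F",(s["eef_rot"].T@s["contact_force"]).round(2),s["gripper_width"].round(4),round(s["finger_force"],1))
E
python3 -c "from h import *;st()"
```

```text
t 10.4 tcp [ 0.6454 -0.0423  0.2218] F [-0.3  1.1  1.7] M [0.065 0.132 0.103] q [ -14.2   20.5   82.3    0.    77.2 -102.9] shift shares [-0.0002 -0.0004 -0.0008] yaw x 178.7Traceback (most recent call last):
  File "<string>", line 1, in <module>
    from h import *;st()
                    ~~^^
  File "h.py", line 20, in st
    go([.6455,-.0424,.222]);s=r.sense();print("tool F",(s["eef_rot"].T@s["contact_force"]).round(2),s["gripper_width"].round(4),round(s["finger_force"],1))
                                                                                                    ^^^^^^^^^^^^^^^^^^^^^^^^
AttributeError: 'float' object has no attribute 'round'
```

Request:
{"method": "step_arm", "body": {"series": [[0.7, [0, 0, 0.0004], 0.055], [0.7, [0, 0, 0.0004], 0.055], [0.7, [0, 0, 0.0004], 0.055], [0.7, [0, 0, 0.0004], 0.055], [0.7, [0, 0, 0.0004], 0.055]]}}

```text
t: 11.02
tcp_pos: [0.6455, -0.0421, 0.2212]
eef_rot: [[-0.632, 0.775, 0.0], [0.775, 0.632, 0.0], [0.0, 0.0, -1.0]]
contact_force: [-0.5, 1.7, 2.3]
gripper_width: 0.0444
finger_force: 60.7
```

```bash
sed -i 's/s\["gripper_width"\].round(4)/round(float(s["gripper_width"]),4)/' h.py; python3 -c "from h import *;st()"
```

```text
t 11.03 tcp [ 0.6455 -0.0421  0.2212] F [-0.5  1.7  2.3] M [0.113 0.153 0.11 ] q [-14.2  20.5  82.4   0.   77.1 -53.4] shift shares [-0.0008 -0.0007 -0.0028] yaw x 129.2
tool F [ 1.64  0.75 -2.32] 0.0444 60.7
```

Request:
{"method": "step_arm", "body": {"series": [[0.7, [0, 0, 0.0002], 0.033], [0.7, [0, 0, 0.0002], 0.033], [0.7, [0, 0, 0.0002], 0.033], [0.7, [0, 0, 0.0002], 0.033], [0.7, [0, 0, 0.0002], 0.033]]}}

```text
t: 11.65
tcp_pos: [0.6457, -0.042, 0.2209]
eef_rot: [[-0.167, 0.986, 0.001], [0.986, 0.167, 0.0], [0.0, 0.001, -1.0]]
contact_force: [0.6, 0.5, 1.9]
gripper_width: 0.0442
finger_force: 60.7
```

```bash
python3 -c "from h import *;st()"
```

```text
t 11.65 tcp [ 0.6457 -0.042   0.2209] F [0.6 0.5 1.9] M [0.176 0.057 0.022] q [-14.2  20.5  82.4   0.   77.1 -23.9] shift shares [-0.0012 -0.0007 -0.0037] yaw x 99.64
tool F [ 0.39  0.64 -1.88] 0.0442 60.7
```

Request:
{"method": "step_arm", "body": {"series": [[0.7, [0, 0, 0.0002], 0.033], [0.7, [0, 0, 0.0002], 0.033], [0.7, [0, 0, 0.0002], 0.033], [0.7, [0, 0, 0.0002], 0.033], [0.7, [0, 0, 0.0002], 0.033]]}}

```text
t: 12.28
tcp_pos: [0.6458, -0.042, 0.2205]
eef_rot: [[0.343, 0.939, 0.001], [0.939, -0.343, 0.0], [0.001, 0.001, -1.0]]
contact_force: [1.0, 2.1, 2.7]
gripper_width: 0.0438
finger_force: 60.8
```

```bash
python3 -c "from h import *;st()"
```

```text
t 12.28 tcp [ 0.6458 -0.042   0.2205] F [1.  2.1 2.7] M [ 0.182 -0.114  0.265] q [-14.2  20.5  82.4   0.   77.    5.8] shift shares [-0.0015 -0.0003 -0.0049] yaw x 69.94
tool F [ 2.33  0.2  -2.69] 0.0438 60.8
```

Request:
{"method": "step_arm", "body": {"series": [[0.7, [0, 0, 0.0001], 0.017], [0.7, [0, 0, 0.0001], 0.017], [0.7, [0, 0, 0.0001], 0.017], [0.7, [0, 0, 0.0001], 0.017], [0.7, [0, 0, 0], 0]]}}

```text
t: 12.9
tcp_pos: [0.6469, -0.0402, 0.2206]
eef_rot: [[0.529, 0.849, 0.004], [0.849, -0.529, 0.002], [0.004, 0.002, -1.0]]
contact_force: [5.6, 6.6, -0.2]
gripper_width: 0.0448
finger_force: 61.1
```

Run:
```python
from h import *
st()
S=r.read_camera("scene");b=S["img"][165:255,180:280,::-1];cv2.imwrite("pics/c3.png",cv2.resize(b,None,fx=6,fy=6,interpolation=cv2.INTER_CUBIC))
```

```text
t 12.9 tcp [ 0.6469 -0.0402  0.2206] F [ 5.6  6.6 -0.2] M [ 1.019 -0.969  1.524] q [-14.1  20.5  82.4   0.2  76.9  17.8] shift shares [-0.0087 -0.0002 -0.0047] yaw x 58.08
tool F [8.6  1.27 0.26] 0.0448 61.1
```

View pics/c3.png

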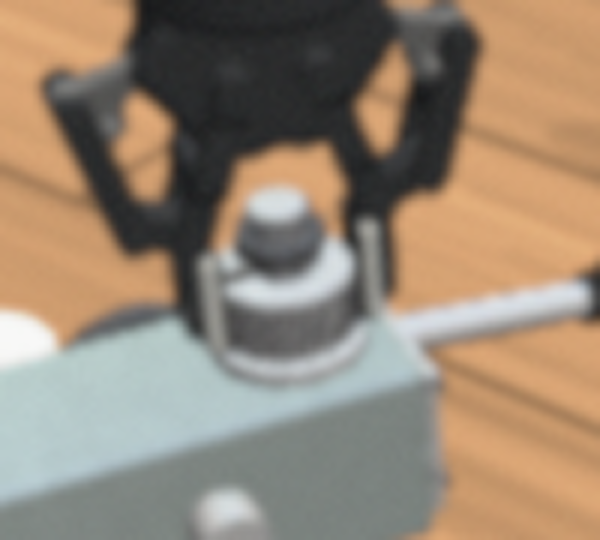

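The crop shows the nut flush on the seat ring with no gap, the pads either side at about (212,300) and (368,270), and the lever still low on the right. The moment jumped to 1.5 N m, so the nut has bottomed. I'll release, settle and re-grip to get a clean angle reference.

Request:
{"method": "step_arm", "body": {"series": [[0.2, [0, 0, -0.004], 0], [0.2, [0, 0, 0], 0], [0.2, [0, 0, 0], 0], [0.2, [0, 0, 0], 0], [0.2, [0, 0, 0], 0]]}}

```text
t: 13.58
tcp_pos: [0.6454, -0.0425, 0.2212]
eef_rot: [[0.532, 0.847, -0.0], [0.847, -0.532, -0.0], [-0.0, -0.0, -1.0]]
contact_force: [-0.2, -1.2, -0.6]
gripper_width: 0.0683
finger_force: 0.0
```

```bash
python3 -c "from h import *;st()"
```

```text
t 13.57 tcp [ 0.6454 -0.0425  0.2212] F [-0.2 -1.2 -0.6] M [ 0.007 -0.012  0.014] q [-14.3  20.5  82.4  -0.   77.2  17.9] shift shares [ 0.0006  0.0001 -0.0025] yaw x 57.86
tool F [-1.15  0.44  0.55] 0.0683 0.0
```

Request:
{"method": "step_arm", "body": {"series": [[0.7, [0, 0, 0], 0], [0.7, [0, 0, 0], 0], [0.7, [0, 0, 0], 0], [0.7, [0, 0, 0], 0], [0.7, [0, 0, 0], 0]], "newtons": 80}}

```text
t: 14.2
tcp_pos: [0.6456, -0.0425, 0.2217]
eef_rot: [[0.532, 0.847, 0.001], [0.847, -0.532, -0.0], [0.0, 0.001, -1.0]]
contact_force: [-2.1, -0.8, 3.6]
gripper_width: 0.0434
finger_force: 81.2
```

```bash
python3 -c "from h import *;st()"
```

```text
t 14.2 tcp [ 0.6456 -0.0425  0.2217] F [-2.1 -0.8  3.6] M [-0.071  0.24  -0.026] q [-14.3  20.5  82.3  -0.   77.2  17.9] shift shares [ 0.0001 -0.0004 -0.0009] yaw x 57.87
tool F [-1.86 -1.36 -3.59] 0.0434 81.2
```

Request:
{"method": "step_arm", "body": {"series": [[0.7, [0, 0, 0], 0.005], [0.7, [0, 0, 0], 0.005], [0.7, [0, 0, 0], 0.005], [0.7, [0, 0, 0], 0], [0.7, [0, 0, 0], 0]]}}

```text
t: 14.82
tcp_pos: [0.6456, -0.0425, 0.2217]
eef_rot: [[0.57, 0.822, 0.0], [0.822, -0.57, -0.001], [-0.001, 0.001, -1.0]]
contact_force: [-1.7, -0.4, 6.2]
gripper_width: 0.0436
finger_force: 81.5
```

```bash
python3 -c "from h import *;st()"
```

```text
t 14.82 tcp [ 0.6456 -0.0425  0.2217] F [-1.7 -0.4  6.2] M [-0.236  0.187  1.166] q [-14.2  20.5  82.3  -0.   77.2  20.5] shift shares [ 0.0001 -0.0003 -0.0011] yaw x 55.27
tool F [-1.29 -1.19 -6.22] 0.0436 81.5
```

Request:
{"method": "step_arm", "body": {"series": [[0.7, [0, 0, 0], -0.0515], [0.7, [0, 0, -0.0004], -0.0515], [0.7, [0, 0, -0.0004], -0.0515], [0.7, [0, 0, -0.0004], -0.0515], [0.7, [0, 0, -0.0004], -0.0515]]}}

```text
t: 15.45
tcp_pos: [0.6458, -0.0425, 0.2222]
eef_rot: [[-0.204, 0.979, 0.001], [0.979, 0.204, -0.0], [-0.0, 0.001, -1.0]]
contact_force: [-0.2, -0.5, 4.4]
gripper_width: 0.0439
finger_force: 81.5
```

```bash
python3 -c "from h import *;st()"
```

```text
t 15.45 tcp [ 0.6458 -0.0425  0.2222] F [-0.2 -0.5  4.4] M [-0.147  0.077 -0.079] q [-14.3  20.4  82.3   0.   77.2 -26. ] shift shares [ 0.0006 -0.0008  0.0006] yaw x 101.77
tool F [-0.42 -0.25 -4.43] 0.0439 81.5
```

Request:
{"method": "step_arm", "body": {"series": [[0.7, [0, 0, -0.0004], -0.0515], [0.7, [0, 0, -0.0004], -0.0515], [0.7, [0, 0, -0.0004], -0.0515], [0.7, [0, 0, -0.0004], -0.0515], [0.7, [0, 0, -0.0004], -0.045]]}}

```text
t: 16.08
tcp_pos: [0.6459, -0.0424, 0.2227]
eef_rot: [[-0.838, 0.546, 0.001], [0.546, 0.838, -0.0], [-0.001, 0.001, -1.0]]
contact_force: [0.9, -0.5, 4.5]
gripper_width: 0.0439
finger_force: 81.4
```

```bash
python3 -c "from h import *;st()"
```

```text
t 16.07 tcp [ 0.6459 -0.0424  0.2227] F [ 0.9 -0.5  4.5] M [-0.071 -0.057 -0.084] q [-14.2  20.4  82.3   0.   77.2 -71.2] shift shares [ 0.0012 -0.0008  0.0023] yaw x 146.94
tool F [-1.05  0.06 -4.45] 0.0439 81.4
```

Request:
{"method": "step_arm", "body": {"series": [[0.7, [0, 0, 0], -0.006], [0.7, [0, 0, 0], 0], [0.7, [0, 0, 0], 0], [0.7, [0, 0, 0], 0], [0.7, [0, 0, 0], 0]]}}

```text
t: 16.7
tcp_pos: [0.6459, -0.0424, 0.2227]
eef_rot: [[-0.846, 0.534, 0.001], [0.534, 0.846, -0.0], [-0.001, 0.001, -1.0]]
contact_force: [3.9, -0.0, 5.1]
gripper_width: 0.0437
finger_force: 81.4
```

Run:
```python
from h import *
st()
S=r.read_camera("scene");cv2.imwrite("pics/s4.png",cv2.resize(S["img"][150:290,150:310,::-1],None,fx=4.2,fy=4.2,interpolation=cv2.INTER_CUBIC))
```

```text
t 16.7 tcp [ 0.6459 -0.0424  0.2227] F [ 3.9 -0.   5.1] M [-0.104 -0.555 -0.039] q [-14.2  20.4  82.3   0.   77.2 -72. ] shift shares [ 0.0011 -0.0007  0.0024] yaw x 147.75
tool F [-3.29  2.05 -5.07] 0.0437 81.4
```

View pics/s4.png

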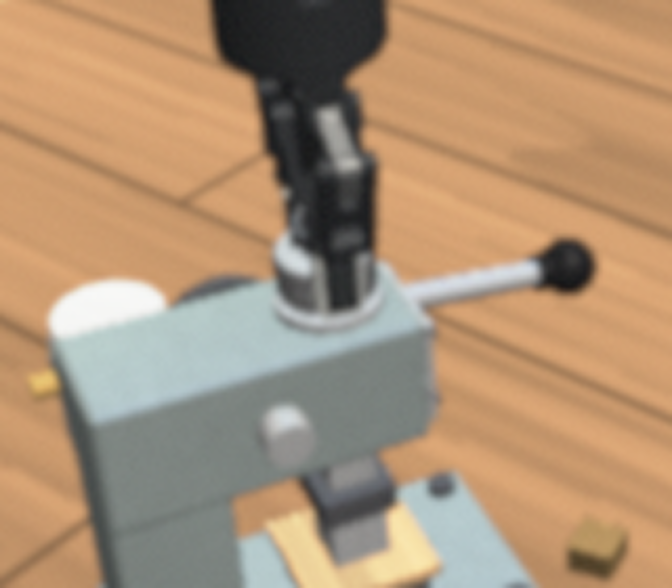

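The crop shows the nut gripped by the pads at about (340,270), the lever still latched with its ball at (567,265), and the tin and cube unmoved. The nut is backed off about 89.9° from its seat, so I'm handing in.

```bash
python3 -c "from station import r;print(r.job_done())"
```

```text
the job is handed in; nothing more can be done
None
```

I latched the lever, bottomed the stop nut, backed it off about 89.9°, and handed the job in at about 17 s with the nut still gripped; no verdict came back.

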